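Wedge the wobbly dolls' desk

ROBOT

A 6-joint arm with a two-finger parallel gripper is mounted at the origin on the work surface. World frame = base frame: x ahead of the robot, y to its left, z up, the work surface at z = 0. Lengths are in mm, angles in rad, forces in N, time in s.
With the tool pointing down it reaches from about 350 to 875 mm from the base axis. Payload 4.2 kg.
Tool frame: the origin (TCP) lies at the very end of the fingers, on their centre line; the grasp point (between the pads) lies arm.grip_depth behind it (arm.grip_depth is the distance from the TCP to the grasp point, in mm); z points along the fingers, y is the direction in which the jaws open and shut (so a half turn about z gives the same grasp; the last joint's range is limited). The gripper opens to 85 mm and grips with 20 to 120 N. Pads are 22 mm wide; open, the fingers measure 114 mm over their backs; the gripper's body (76 mm by 85 mm) begins 54 mm behind the grasp point. The pads swing forward as they close: fully open they stand 13 mm farther back than shut.
Start: joints at [-1.054, 0.385, 0.008, 0, -1.194, -0.259], TCP at [159.363, -604.32, 207.612] pointing down, gripper open.
Joint ranges: [-3.14, 3.14], [-1.21, 2.06], [-1.07, 1.41], [-3.16, 2.05], [-2.99, -0.16], [-3.1, 3.1]. Speed limits (rad/s): [2.79, 2.79, 3.14, 3.14, 3.14, 3.14].

INTERFACE

Orientations are given as a unit quaternion [x, y, z, w].
In Python, from bench import arm, optics, workorder gives the robot as it stands. The module is installed in compiled form; this text tells all that it offers.
- The arm moves only by the tool play_rows, never from a script. Its arguments are lists of equal length, an entry for each row: "travel": the shift along the tool's x, y, z in m, a list of three; "rotation": the turn, a rotation vector about the tool's x, y, z in rad, a list of three; "grip": the opening, from 0 (shut) to 1 (fully open). In form: {"travel": [[x, y, z], ...], "rotation": [[rx, ry, rz], ...], "grip": [grip, ...]}. A call has 1 to 12 rows; each row shifts and turns the commanded pose from where the row before left it, along the tool's axes as they then stand; what a row does not reach is not made up. A row lasts 1/12 s, in which the tool goes at most 41.7 mm and 7.16 degrees, less where a joint would pass 70% of its speed; a pose out of reach is approached as far as the arm can. A call is refused whole if a number of a shift passes 0.0417 or a number of a turn 0.125, either way. A call with a gripper value outside its range is refused whole. The fingers move at their own pace and stop on an object; the grip force is fixed at half the most. Time passes only in rows, so rows that do not move let the fingers close. It gives the time, the measured TCP pose, the force and the opening at its end, in the units of the state.
- arm.read_state(): the state, without advancing time (a new reading comes with each control period).
- optics.get_image(name): name is "side" or "top" or "wrist"; returns a dict with "image" (384x512x3 uint8, blue, green, red), "depth" (384x512 float32, mm along the optical axis (not along the pixel's ray), 0 where there is no reading), "camera_matrix" (3x3 intrinsics, pixels), "R" (3x3) and "t" (3): a world point X has camera coordinates R X + t; the wrist camera has in their place "hand_eye" (4x4, takes a point from camera to tool coordinates, whose origin is the TCP and whose axes are the flange's). Camera axes: x right, y down, z forward; pixel columns grow to the right and rows downward; lengths in mm; the calibration is good to about 2 mm. A picture is of the moment at which its call begins: read the wrist's pose just before it.
- workorder.job_done(): hands the job in, once; it reports no verdict.
The state is a dict: "clock": time; "joints": joint angles; "joint_vel": joint speeds; "joint_efforts": joint torques, N m; "position": TCP position; "ee_rot": TCP orientation; "contact_force": force on the tool from outside, world axes, zero at the start; "wrist_torque": the same for the moment, N m; "gripper_width": finger opening in mm.
Only numpy, scipy, OpenCV 4.12 (cv2) and the standard library are available. Lean on these libraries where they do the work, as an engineer would, in place of code of your own. Each camera call takes 0.05 s, during which the arm holds its last target. There are 200 camera calls.

TASK

The dolls' white desk wobbles because the wooden end of its forked corner leg hangs clear of the table. Lay the red wedge flat on the table with its thin end just inside the fork and let go of it; then tap it farther in until it is tight under the leg and will go no farther, firmly but without hammering it. Leave it there, and do not disturb the chair, the bowl or the lamp.

Things in the scene. Friction and masses are not known exactly. Their poses are not given: they have to be found in the camera images.
- leg: Forked corner leg of the fixed white desk. Origin: middle of the fork's mouth, on the table; +x points level into the fork (the way the wedge goes), z up. Two fixed white upright cheeks, 12 mm thick, 30 mm deep (x 0 to 30 mm) and 28 mm apart (y -14 to 14 mm) stand on the table; between them hangs the leg's brown wooden end, x 1 to 29 mm, underside flat.
- fork_back (a point): Middle of the fork's open far end, on the table, 30 mm behind the mouth; axes as the leg. The brown end above hangs 7.5 to 14 mm over the table: it differs every time and is not measured, so where the wedge stops (thin end 28 to 70 mm past the mouth) must be felt.
- desk: The white desk, fixed to the table; origin and axes as the leg. Its top, x 4 to 194 mm, y -103 to 27 mm, has its upper face 76 mm above the table. The leg is stiff: taps or pushes of 10 to 15 N into the fork leave the wedge tight (leg bearing on it with over 2 N after letting go); over 30 N of the leg on the wedge counts as hammering.
- wedge_grip (a point): Grip point of the loose red wedge, on its centre line, 80 mm behind the thin end, 50 mm ahead of the thick end, 8 mm above the underside (wedge 16 mm high there). It lies flat: 130 mm long, 22 mm wide with upright parallel sides, 3 mm high at the thin end rising straight to 24 mm at the thick end, about 60 g. Axes: +x towards the thin end, z up.
- wedge_tip (a point): Middle of the wedge's thin end (1.5 mm above its underside). Just inside the fork means 3 to 25 mm past the mouth. Axes as for the grip point.
- wedge_butt (a point): Middle of the wedge's upright flat thick end, 12 mm above its underside, the face to tap. Axes as for the grip point.
- wedge: The whole wedge; origin in the middle of its underside, 65 mm behind the thin end. Axes as for the grip point.
- chair: Bystander: loose orange toy office chair, 60 x 60 mm, 97 mm high. Origin at the centre of its underside.
- bowl: Bystander: loose blue ceramic bowl, 72 mm across, 32 mm high. Origin at the centre of its underside.
- lamp: Bystander: loose silver toy lamp, 54 mm base, 95 mm high. Origin at the centre of its underside.
Not all that is in view belongs to the job. Of the things that look like the wedge, take the one that is farthest to the robot's right at the start. Leave any black look-alike of the desk alone.

How it is judged (in metres and radians):
On the way, in this order (a step that is already met when the one before it is completed fails the run):
1. the wedge lies flat with its thin end 3 to 25 mm inside the fork, and the robot has let go of it (x of wedge_tip in the frame of leg between 0.003 and 0.025 m and y of wedge_tip in the frame of leg between -0.014 and 0.014 m and angle between wedge's own z axis and vertical below 0.06 rad and contact force between the fingers and wedge below 0.05 N), for 0.2 s.
2. the wedge has been driven tight under the leg (x of wedge_tip in the frame of leg above 0.025 m and contact force between leg and wedge above 2 N), for 0.2 s.
At the end, for the whole second after the job is handed in: The wedge lies flat on the table (within 0.06 rad), thin end first in the fork, at least 23 mm in with its thick end outside, in line with the fork within 0.2 rad, at rest, and so tight that the leg still bears on it with more than 2 N (x of wedge_tip in the frame of leg above 0.023 m and x of wedge_butt in the frame of leg below -0.03 m and angle between the x axis of wedge and the x axis of leg, either way round below 0.2 rad and angle between wedge's own z axis and vertical below 0.06 rad and height (world z) of wedge below 0.004 m and contact force between leg and wedge above 2 N and linear speed of wedge below 0.01 m/s); the robot touches nothing.
It fails at once if the wedge is hammered in (leg bears on it with more than 30 N) (contact force between leg and wedge above 30 N).
It fails at once if chair, bowl or lamp moved by more than 20 mm or knocked over (distance of any of chair, bowl, lamp from where it was at the start of the episode above 0.02 m or angle between any of chair, bowl, lamp's own z axis and vertical above 0.5 rad).
It also fails if it takes over 45 s, if anything falls off the work surface, if the arm or the gripper's body presses on something with over 40 N, if the wrist force passes 120 N, or if a joint passes its speed limit or range.

## Working session

There is one attempt and no reset: what is moved stays moved. The work goes in short steps, Python scripts to look and compute and a tool call to move; the robot and the scene stay as the last step left them, time stands still between calls to the robot, and variables do not carry over. Pictures are saved under pics/ and viewed, about 8 in all and at most 12, crops included, and the job is handed in when it is done.

Besides the shell and the picture viewer there is one more tool, called after "Emit:" by a JSON object that holds its "api" and its "payload". play_rows: Moves the arm, as the interface text tells. Its arguments: {"type":"object","properties":{"travel":{"type":"array","items":{"type":"array","items":{"type":"number"}}},"rotation":{"type":"array","items":{"type":"array","items":{"type":"number"}}},"grip":{"type":"array","items":{"type":"number"}}},"required":["travel","rotation","grip"]}

```bash
mkdir -p pics; cat > h.py <<'E'
import numpy as np, cv2
from bench import arm, optics, workorder
def grab(n):
    d=optics.get_image(n); np.savez('last_%s.npz'%n,**d); return d
def w(d,u,v,z=None):
    K=d['camera_matrix'];r=np.linalg.inv(K)@[u,v,1.]
    if z is None: c=r*d['depth'][int(round(v)),int(round(u))]; return d['R'].T@(c-d['t'])
    a=d['R'].T@r; o=-d['R'].T@d['t']; return o+a*(z-o[2])/a[2]
E
python3 - <<'E'
from h import *
s=arm.read_state(); print({k:np.round(v,3) for k,v in s.items()}, arm.grip_depth)
for n in('top','side'):
    d=grab(n); cv2.imwrite('pics/%s0.png'%n,cv2.resize(d['image'],(800,600),interpolation=cv2.INTER_CUBIC))
E
```

```text
{'clock': np.float64(0.0), 'joints': array([-1.054e+00,  3.860e-01,  7.000e-03, -1.000e-03, -1.194e+00,
       -2.590e-01]), 'joint_vel': array([ 0.   , -0.   ,  0.002,  0.002,  0.   , -0.001]), 'joint_efforts': array([-0.0000e+00, -3.9229e+01,  1.8840e+01,  4.1860e+00, -5.0000e-03,
       -0.0000e+00]), 'position': array([ 159.194, -603.713,  206.492]), 'ee_rot': array([-0.128,  0.992,  0.001, -0.   ]), 'contact_force': array([-0.275, -0.524,  0.325]), 'wrist_torque': array([-0.013, -0.008,  0.013]), 'gripper_width': np.float64(85.148)} 18.700000000000003
```

View pics/top0.png

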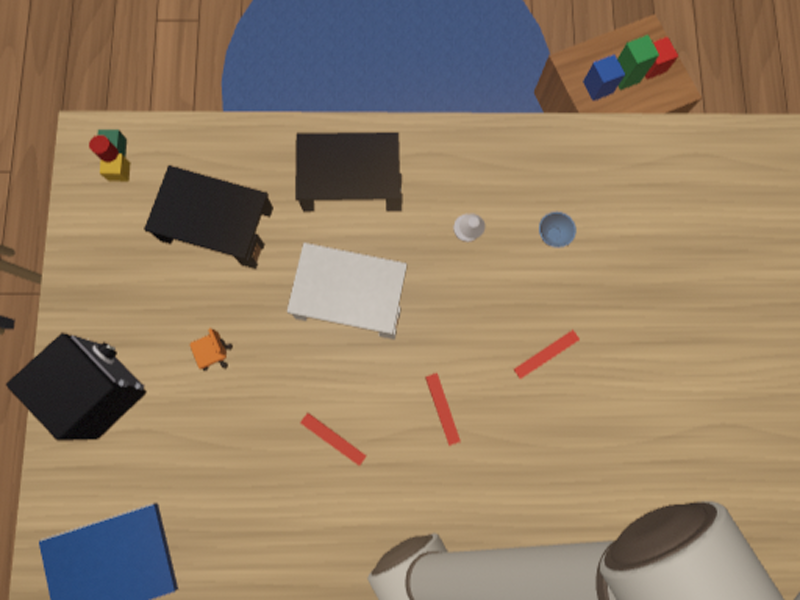

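View pics/side0.png

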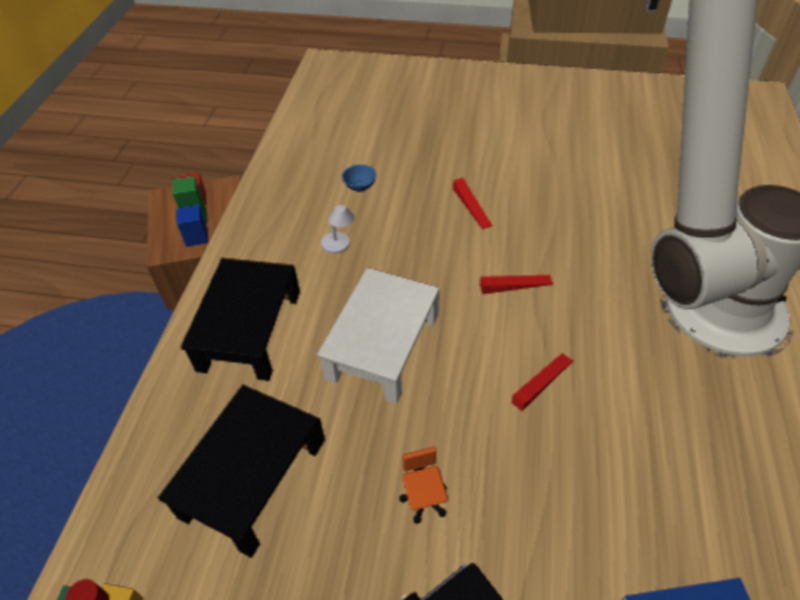

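The top view shows three red wedges at (546,354), (442,408) and (333,438). The white desk is at (347,288), with black look-alike desks at (210,212) and (348,168). The chair is at (209,350), lamp at (469,227) and bowl at (557,229). I'll convert these to world positions.

```bash
python3 - <<'E'
from h import *
for n,P in dict(top=[(546,354),(442,408),(333,438),(306,243),(406,264),(393,331),(288,312),(209,350),(469,227),(557,229)],side=[(472,203),(515,283),(543,380)]).items():
    z=np.load('last_%s.npz'%n);d={k:z[k] for k in z}
    print(n,'cam',np.round(-d['R'].T@d['t']))
    for p in P: print(p,np.round(w(d,p[0]*.64,p[1]*.64),1))
z=np.load('last_top.npz')
im=z['image'];hs=cv2.cvtColor(im,cv2.COLOR_BGR2HSV)
m=(((hs[...,0]<8)|(hs[...,0]>172))&(hs[...,1]>130)&(hs[...,2]>120)).astype('u1')
d={k:z[k] for k in z}
n,l,st,c=cv2.connectedComponentsWithStats(m)
for i in range(1,n):
    if st[i,4]>150:
        v,u=np.nonzero(l==i); 
        print('red',c[i]/.64,st[i,4]); P=np.array([w(d,a,b) for a,b in zip(u,v)])
        q=P[:,:2]-P[:,:2].mean(0); e=np.linalg.svd(q,full_matrices=False)[2][0]; t=q@e
        for lo,hi in((t.min(),t.min()+20),(t.max()-20,t.max())):
            print(' end',np.round(P[(t>=lo)&(t<=hi)].mean(0),1))
        print(' len',t.max()-t.min(), np.round(P.mean(0),1))
S=z['image'][140:300,170:400]; cv2.imwrite('pics/c1.png',cv2.resize(S,(800,556),interpolation=cv2.INTER_CUBIC))
y=np.load('last_side.npz')['image'][100:270,190:390]; cv2.imwrite('pics/c2.png',cv2.resize(y,(706,600),interpolation=cv2.INTER_CUBIC))
E
```

```text
top cam [ 320.   92. 1175.]
(546, 354) [ 459.2 -191.8   12.3]
(442, 408) [362.3   2.6  12. ]
(333, 438) [311.1 199.   10.8]
(306, 243) [654.1 245.5  75.9]
(406, 264) [614.3  66.9  77.9]
(393, 331) [495.2  90.7  67.8]
(288, 312) [528.8 274.4  75.1]
(209, 350) [466.6 416.8  45.7]
(469, 227) [679.1 -46.1  89.6]
(557, 229) [ 702.4 -227.     6.2]
side cam [417. 773. 875.]
(472, 203) [ 456.  -188.8   12.1]
(515, 283) [360.6   9.6  12.2]
(543, 380) [306.9 206.5  14.9]
red [664.4622093   49.90915698] 172
 end [1604.1 -858.8 -748.3]
 end [ 320.4   91.6 1174.8]
 len 1604.8672269253777 [1378.8 -685.  -439.9]
red [546.13247085 353.58965015] 343
 end [ 492.  -242.2   19.4]
 end [ 429.9 -145.     3.8]
 len 137.9789611187661 [ 460.  -192.1   12.3]
red [442.17028237 408.3161157 ] 363
 end [413.6  20.1  21.2]
 end [310.1 -15.3   4.5]
 len 130.18283951761498 [361.3   3.   22.5]
red [332.53108199 438.44926075] 372
 end [343.3 244.2  21.9]
 end [277.6 155.4   4.1]
 len 132.10404612443278 [310.3 199.5  12.6]
```

View pics/c2.png

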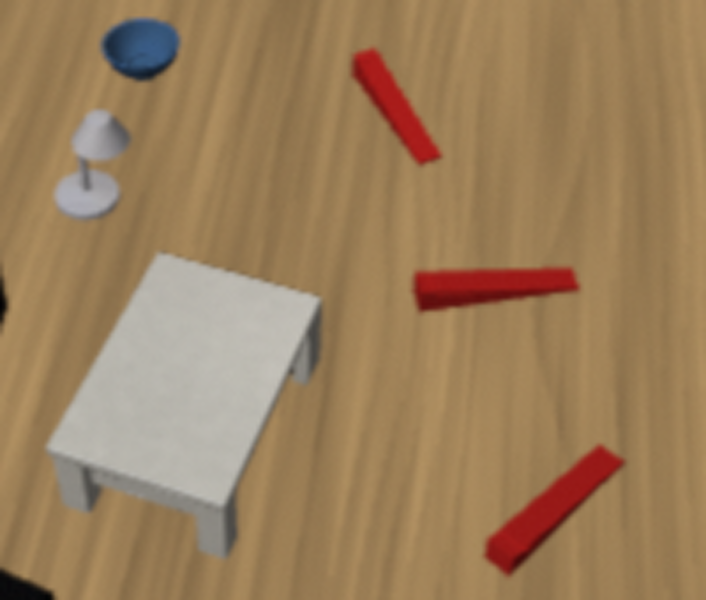

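Candidates are wedges at top pixels (546,354), (442,408) and (333,438), with world y of about -192, +3 and +199. The robot's right is -y, so I take the one at (546,354). In the crop it sits alone near the bowl, thick end toward the bowl. The fork looks to be at the white desk's corner near world (500,90), crop pixel (305,355). I'll move over the wedge and confirm with the wrist camera.

Emit:
{"api": "play_rows", "payload": {"travel": [[-0.032,0.0245,0],[-0.032,0.0245,0],[-0.032,0.0245,0],[-0.032,0.0245,0],[-0.032,0.0245,0],[-0.032,0.0245,0],[-0.032,0.0245,0],[-0.032,0.0245,0],[-0.032,0.0245,0],[-0.032,0.0245,0],[-0.032,0.0245,0],[-0.032,0.0245,0]], "rotation": [[0,0,0],[0,0,0],[0,0,0],[0,0,0],[0,0,0],[0,0,0],[0,0,0],[0,0,0],[0,0,0],[0,0,0],[0,0,0],[0,0,0]], "grip": [1,1,1,1,1,1,1,1,1,1,1,1]}}

```text
clock: 1.1
position: [456.3, -220.2, 207.5]
ee_rot: [-0.129, 0.992, 0.0, -0.0]
contact_force: [1.0, -1.2, -0.5]
gripper_width: 85.3
```

Emit:
{"api": "play_rows", "payload": {"travel": [[0,0,0],[0,0,0],[0,0,0],[0,0,0],[0,0,0],[0,0,0],[0,0,0],[0,0,0],[0,0,0],[0,0,0],[0,0,0],[0,0,0]], "rotation": [[0,0,-0.12],[0,0,-0.12],[0,0,-0.12],[0,0,-0.12],[0,0,-0.12],[0,0,-0.12],[0,0,-0.12],[0,0,-0.12],[0,0,-0.12],[0,0,-0.12],[0,0,-0.12],[0,0,-0.12]], "grip": [1,1,1,1,1,1,1,1,1,1,1,1]}}

```text
clock: 2.1
position: [455.3, -222.0, 207.2]
ee_rot: [0.752, -0.659, -0.001, 0.0]
contact_force: [-0.2, 0.1, 1.0]
gripper_width: 85.2
```

Emit:
{"api": "play_rows", "payload": {"travel": [[0,0,0],[0,0,0],[0,0,0],[0,0,0],[0,0,0]], "rotation": [[0,0,-0.12],[0,0,-0.12],[0,0,-0.12],[0,0,-0.085],[0,0,0]], "grip": [1,1,1,1,1]}}

```text
clock: 2.52
position: [455.4, -222.0, 207.2]
ee_rot: [0.878, -0.478, -0.0, 0.0]
contact_force: [-0.0, 0.1, 0.4]
gripper_width: 85.0
```

```bash
cat >> h.py <<'E'
from scipy.spatial.transform import Rotation as Ro
def wrist():
    s=arm.read_state(); d=grab('wrist')
    T=np.eye(4);T[:3,:3]=Ro.from_quat(s['ee_rot']).as_matrix();T[:3,3]=s['position']
    M=np.linalg.inv(T@d['hand_eye']); d['R']=M[:3,:3]; d['t']=M[:3,3]
    np.savez('last_wrist.npz',**d); return d
def st():
    s=arm.read_state(); R=Ro.from_quat(s['ee_rot']).as_matrix()
    print('t',s['clock'],'pos',np.round(s['position'],1),'psi',np.round(np.degrees(np.arctan2(R[1,0],R[0,0])),2),'z',np.round(R[:,2],3),'F',np.round(s['contact_force'],2),'w',s['gripper_width'],'q',np.round(s['joints'],2))
    return s
E
python3 - <<'E'
from h import *
st(); d=wrist(); cv2.imwrite('pics/w1.png',cv2.resize(d['image'],(800,600),interpolation=cv2.INTER_CUBIC))
E
```

```text
t 2.5167 pos [ 455.4 -222.   207.2] psi -57.16 z [-0.001  0.    -1.   ] F [-0.02  0.13  0.38] w 84.96090131492802 q [-0.13  0.18 -0.28 -0.   -1.11  0.71]
```

View pics/w1.png

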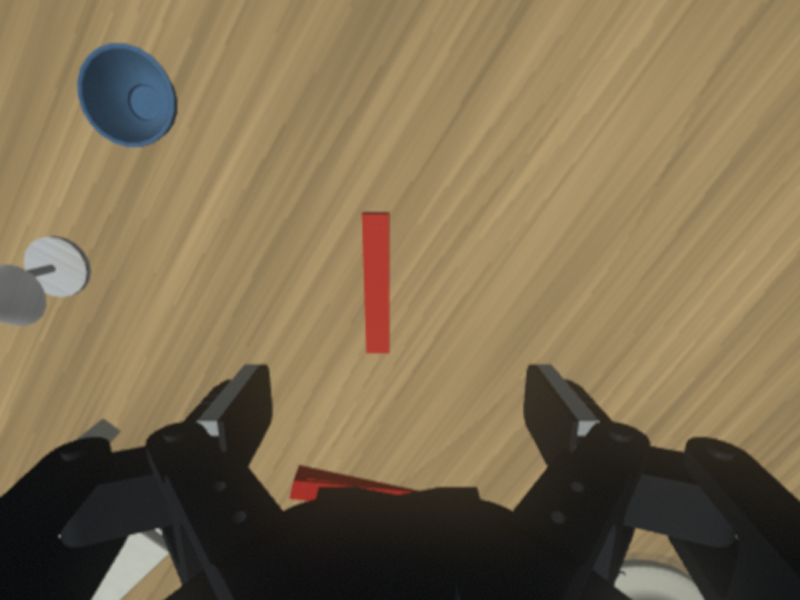

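The chosen wedge lies at (376,282), with its thick end up (butt edge y≈213, x 362–390) and thin end down (y≈352, x 367–390). The bowl is at (128,95) and the lamp at (55,268).

```bash
python3 - <<'E'
from h import *
z=np.load('last_wrist.npz');d={k:z[k] for k in z}
f=lambda u,v,h:w(d,(u+.5)*.64-.5,(v+.5)*.64-.5,h)
b=[f(362.5,214,24),f(390,214,24)];t=[f(366.5,353,3),f(389.5,353,3)]
print(np.round(b,1),np.round(t,1))
B=sum(b)/2;T=sum(t)/2;e=(T-B)[:2];L=np.linalg.norm(e);e/=L
print('len',L,'ang',np.degrees(np.arctan2(e[1],e[0])),'wid',np.linalg.norm(b[0]-b[1]),np.linalg.norm(t[0]-t[1]))
C=(B+T)[:2]/2; g=C-15*e; print('grip',g)
s=st();R=Ro.from_quat(s['ee_rot']).as_matrix()
print('tool delta',R.T@(np.r_[g,0]-s['position']))
# depth check
print(w(d,376*.64,282*.64))
E
```

```text
[[ 502.3 -241.7   24. ]
 [ 483.6 -253.8   24. ]] [[ 432.4 -131.8    3. ]
 [ 414.2 -143.5    3. ]]
len 130.32619512533697 ang 122.32778241258148 wid 22.31944904580262 21.662201485260777
grip [ 466.1296142  -205.40177035]
t 2.5667 pos [ 455.4 -222.   207.3] psi -57.34 z [-0.001  0.    -1.   ] F [0.1  0.27 1.26] w 85.2265222360154 q [-0.13  0.18 -0.28 -0.   -1.11  0.7 ]
tool delta [ -8.09652471 -18.08850796 207.26143628]
[ 461.97844904 -197.56513426   15.26042011]
```

Emit:
{"api": "play_rows", "payload": {"travel": [[-0.008,-0.018,0],[0,0,0.036],[0,0,0.036],[0,0,0.036],[0,0,0.036],[0,0,0.026],[0,0,0.01],[0,0,0.01],[0,0,0],[0,0,0]], "rotation": [[0,0,0.006],[0,0,0],[0,0,0],[0,0,0],[0,0,0],[0,0,0],[0,0,0],[0,0,0],[0,0,0],[0,0,0]], "grip": [1,1,1,1,1,1,1,1,1,1]}}

```text
clock: 3.4
position: [467.5, -205.9, 18.4]
ee_rot: [0.876, -0.482, 0.001, -0.0]
contact_force: [0.6, -0.9, 0.6]
gripper_width: 85.2
```

```bash
python3 - <<'E'
from h import *
st(); d=wrist(); cv2.imwrite('pics/w2.png',cv2.resize(d['image'],(640,480)))
E
```

```text
t 3.4 pos [ 467.5 -205.9   18.4] psi -57.59 z [ 0.001 -0.    -1.   ] F [ 0.62 -0.95  0.64] w 85.17571131669565 q [-0.1   0.42 -0.5   0.   -0.65  0.66]
```

View pics/w2.png

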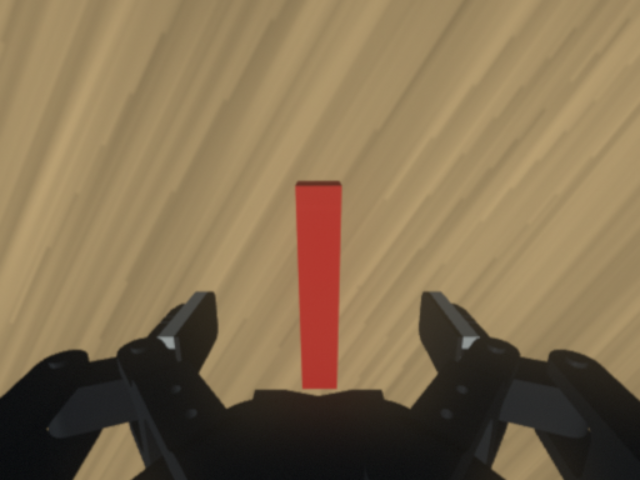

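The wedge (x 297–341) sits centred between the open fingers. I'll go down and close.

Emit:
{"api": "play_rows", "payload": {"travel": [[0,0,0.007],[0,0,0.007],[0,0,0],[0,0,0],[0,0,0],[0,0,0],[0,0,0],[0,0,0],[0,0,0],[0,0,0],[0,0,0],[0,0,0]], "rotation": [[0,0,0],[0,0,0],[0,0,0],[0,0,0],[0,0,0],[0,0,0],[0,0,0],[0,0,0],[0,0,0],[0,0,0],[0,0,0],[0,0,0]], "grip": [1,1,0.1,0.1,0.1,0.1,0.1,0.1,0.1,0.1,0.1,0.1]}}

```text
clock: 4.45
position: [466.5, -205.7, 3.6]
ee_rot: [0.876, -0.482, 0.0, -0.0]
contact_force: [-0.7, -0.4, -0.0]
gripper_width: 8.7
```

```bash
python3 - <<'E'
from h import *
st(); d=wrist(); e=grab('side')
S=cv2.resize(e['image'][80:260,220:400],(600,600),interpolation=cv2.INTER_CUBIC)
d=cv2.resize(d['image'],(800,600))[150:,150:650]
cv2.imwrite('pics/w3.png',np.hstack([cv2.resize(S,(400,400)),cv2.resize(d,(400,400))]))
E
```

```text
t 4.45 pos [ 466.5 -205.7    3.6] psi -57.57 z [ 0.  0. -1.] F [-0.66 -0.44 -0.04] w 8.654373097309374 q [-0.1   0.44 -0.52 -0.   -0.61  0.66]
```

View pics/w3.png

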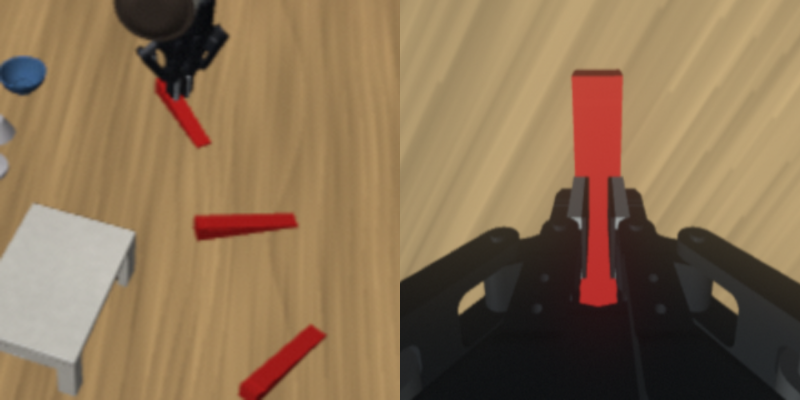

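The fingers appear to have closed over the wedge's top rather than around it. I'll check the heights with the depth data.

```bash
python3 - <<'E'
from h import *
z=np.load('last_wrist.npz');d={k:z[k] for k in z}
D=d['depth'];K=d['camera_matrix'];v,u=np.mgrid[:384,:512]
P=np.stack([(u-K[0,2])*D/K[0,0],(v-K[1,2])*D/K[1,1],D],-1)
W=(P-d['t'])@d['R']   # R^T(P-t)
def at(x,y): # crop pixel -> img
    X=(150+(x-400)*500/400)*.64; Y=(150+y*450/400)*.64; return int(X),int(Y)
for n,p in dict(table=(480,150),table2=(720,150),wbutt=(598,85),wmid=(598,160),wedge_between=(598,240),wlow=(598,290),fl=(580,190),fr=(617,190),fl2=(578,215),fr2=(622,215)).items():
    a=at(*p); print(n,a,np.round(W[a[1],a[0]],1))
m=(D>0)&(abs(W[...,0]-466)<40)&(abs(W[...,1]+206)<40)
e=np.array([np.cos(np.radians(122.4)),np.sin(np.radians(122.4))])
print(np.linalg.inv(np.eye(4)) is None, d['hand_eye'].round(2))
hs=cv2.cvtColor(d['image'],cv2.COLOR_BGR2HSV)
f=m&(hs[...,1]<90)
print('finger pts min z pct',np.percentile(W[f][:,2],[0,1,5,20,50]) if f.any() else None)
q=W[f]; q=q[q[:,2]<40]; print(q.mean(0) if len(q) else 0, len(q)); 
E
```

```text
table (160, 204) [ 5.259e+02 -1.818e+02 -5.000e-01]
table2 (352, 204) [ 4.187e+02 -2.499e+02 -1.000e-01]
wbutt (254, 157) [ 492.  -244.6   24.4]
wmid (254, 211) [ 474.1 -216.4   17.4]
wedge_between (254, 268) [ 451.7 -181.    11.5]
wlow (254, 304) [ 434.7 -154.3    6.8]
fl (240, 232) [ 479.3 -211.4   44.4]
fr (269, 232) [ 467.  -219.2   44.5]
fl2 (238, 250) [ 479.2 -211.5   63.6]
fr2 (273, 250) [ 466.2 -219.5   63.1]
False [[  -0.     -0.96   -0.27   68.09]
 [   1.     -0.      0.     -0.55]
 [  -0.     -0.27    0.96 -166.8 ]
 [   0.      0.      0.      1.  ]]
finger pts min z pct [  0.44267956  50.57651741  76.40182171  91.24364257 110.91718772]
[ 472.82105111 -214.75636714   35.63345534] 108
```

```bash
python3 - <<'E'
from h import *
z=np.load('last_wrist.npz');d={k:z[k] for k in z}
for u in (240,243,269,266):
  print(u,[(v,)+tuple(np.round(w(d,u,v),0)) for v in range(214,244,3)])
K=d['camera_matrix']
for zz in (4,10,15,20,25,30,35):
  X=np.array([466.5+11*.536,-205.7-11*.844,zz]);c=K@(d['R']@X+d['t']);print(zz,c[:2]/c[2])
s=arm.read_state();print(s['position'],s['gripper_width'])
E
```

```text
240 [(214, np.float64(480.0), np.float64(-211.0), np.float64(18.0)), (217, np.float64(479.0), np.float64(-209.0), np.float64(19.0)), (220, np.float64(478.0), np.float64(-207.0), np.float64(18.0)), (223, np.float64(480.0), np.float64(-211.0), np.float64(32.0)), (226, np.float64(479.0), np.float64(-211.0), np.float64(36.0)), (229, np.float64(479.0), np.float64(-211.0), np.float64(41.0)), (232, np.float64(479.0), np.float64(-211.0), np.float64(44.0)), (235, np.float64(479.0), np.float64(-211.0), np.float64(48.0)), (238, np.float64(479.0), np.float64(-212.0), np.float64(51.0)), (241, np.float64(479.0), np.float64(-211.0), np.float64(54.0))]
243 [(214, np.float64(479.0), np.float64(-211.0), np.float64(17.0)), (217, np.float64(478.0), np.float64(-210.0), np.float64(19.0)), (220, np.float64(477.0), np.float64(-208.0), np.float64(19.0)), (223, np.float64(478.0), np.float64(-212.0), np.float64(33.0)), (226, np.float64(478.0), np.float64(-212.0), np.float64(37.0)), (229, np.float64(478.0), np.float64(-212.0), np.float64(42.0)), (232, np.float64(478.0), np.float64(-212.0), np.float64(45.0)), (2
[... 1057 characters left out ...]
np.float64(-219.0), np.float64(33.0)), (226, np.float64(468.0), np.float64(-219.0), np.float64(38.0)), (229, np.float64(468.0), np.float64(-218.0), np.float64(40.0)), (232, np.float64(468.0), np.float64(-218.0), np.float64(44.0)), (235, np.float64(468.0), np.float64(-218.0), np.float64(48.0)), (238, np.float64(469.0), np.float64(-218.0), np.float64(52.0)), (241, np.float64(469.0), np.float64(-218.0), np.float64(55.0))]
4 [255.08794536 207.07367126]
10 [255.1208095  210.18848361]
15 [255.14995519 212.95086673]
20 [255.18085375 215.87938414]
25 [255.21366821 218.9894879 ]
30 [255.24858247 222.2986076 ]
35 [255.28580474 225.82647722]
[ 466.54269205 -205.66579001    3.61175242] 8.529926662255594
```

Depth shows the real fingertips ending near z≈31 while the reported TCP is at 3.6, so the true tip sits about 27 mm short of the nominal TCP. I'll open partly and descend in steps, watching the force.

Emit:
{"api": "play_rows", "payload": {"travel": [[0,0,0],[0,0,0],[0,0,0],[0,0,0],[0,0,0],[0,0,0.004],[0,0,0.004],[0,0,0]], "rotation": [[0,0,0],[0,0,0],[0,0,0],[0,0,0],[0,0,0],[0,0,0],[0,0,0],[0,0,0]], "grip": [0.55,0.55,0.55,0.55,0.55,0.55,0.55,0.55]}}

```text
clock: 5.22
position: [465.7, -205.5, -5.4]
ee_rot: [0.876, -0.482, -0.001, 0.0]
contact_force: [0.2, -0.5, -0.3]
gripper_width: 47.0
```

```bash
python3 - <<'E'
from h import *
st(); d=wrist()
e=np.array([.536,-.844]);n=np.array([.844,.536])
K=d['camera_matrix'];D=d['depth'];v,u=np.mgrid[:384,:512]
P=np.stack([(u-K[0,2])*D/K[0,0],(v-K[1,2])*D/K[1,1],D],-1);W=(P-d['t'])@d['R']
q=W[...,:2]-[466.5,-205.7];a=q@e;b=q@n
hs=cv2.cvtColor(d['image'],cv2.COLOR_BGR2HSV)
m=(abs(a)<25)&(abs(b)<60)&(W[...,2]>3)&(hs[...,1]<90)&(W[...,2]<90)
for s in(-1,1):
    k=m&(b*s>12); i=np.argsort(W[k][:,2])[:12]
    print(s,k.sum()); print(np.c_[a[k],b[k],W[k][:,2],u[k],v[k]][i].round(1))
E
```

```text
t 5.2167 pos [ 465.7 -205.5   -5.4] psi -57.59 z [-0.002  0.    -1.   ] F [ 0.16 -0.48 -0.27] w 46.96565579853099 q [-0.1   0.46 -0.52 -0.   -0.59  0.66]
-1 6517
[[ 10.4 -25.9  24.7 302.  225. ]
 [ 10.7 -26.3  25.5 303.  225. ]
 [ 10.9 -27.8  25.8 306.  225. ]
 [ 11.  -29.3  26.2 309.  225. ]
 [ 11.1 -29.8  26.3 310.  225. ]
 [ 11.2 -26.6  26.5 304.  225. ]
 [ 11.3 -27.1  26.9 305.  225. ]
 [ 11.4 -28.6  27.  308.  225. ]
 [ 11.  -30.2  27.5 311.  226. ]
 [ 11.  -29.1  27.5 309.  226. ]
 [ 11.  -27.5  27.6 306.  226. ]
 [ 11.1 -26.9  27.6 305.  226. ]]
1 6435
[[ 10.9  27.6  25.7 203.  225. ]
 [ 10.9  29.2  25.8 200.  225. ]
 [ 11.   28.1  25.9 202.  225. ]
 [ 11.1  25.9  26.1 206.  225. ]
 [ 11.1  28.5  26.2 201.  225. ]
 [ 11.2  26.9  26.4 204.  225. ]
 [ 11.2  26.3  26.5 205.  225. ]
 [ 10.7  26.9  26.5 204.  226. ]
 [ 11.3  25.2  26.6 207.  225. ]
 [ 11.3  29.5  26.7 199.  225. ]
 [ 11.   30.   27.2 198.  226. ]
 [ 11.   25.1  27.4 207.  226. ]]
```

Confirmed: TCP reads -5.4 with no contact, and the tips are at about 25 mm. I'll descend 18 mm more, then close.

Emit:
{"api": "play_rows", "payload": {"travel": [[0,0,0.006],[0,0,0.006],[0,0,0.006],[0,0,0],[0,0,0]], "rotation": [[0,0,0],[0,0,0],[0,0,0],[0,0,0],[0,0,0]], "grip": [0.55,0.55,0.55,0.55,0.55]}}

```text
clock: 5.68
position: [466.0, -205.6, -23.1]
ee_rot: [0.876, -0.482, -0.001, 0.0]
contact_force: [0.9, 0.4, 0.0]
gripper_width: 47.1
```

Emit:
{"api": "play_rows", "payload": {"travel": [[0,0,0],[0,0,0],[0,0,0],[0,0,0],[0,0,0],[0,0,0],[0,0,0]], "rotation": [[0,0,0],[0,0,0],[0,0,0],[0,0,0],[0,0,0],[0,0,0],[0,0,0]], "grip": [0.1,0.1,0.1,0.1,0.1,0.1,0.1]}}

```text
clock: 6.27
position: [466.9, -205.7, -22.0]
ee_rot: [0.876, -0.481, 0.0, -0.0]
contact_force: [0.5, 0.5, 4.6]
gripper_width: 20.7
```

Gripped at 20.7 mm. I'll lift, move beside the fork and turn so the wrist camera sees the mouth.

Emit:
{"api": "play_rows", "payload": {"travel": [[0,0,-0.02],[0,0,-0.03],[0,0,-0.035],[0,0,-0.035],[-0.03,-0.0128,0],[-0.03,-0.0128,0],[-0.03,-0.0128,0],[-0.03,-0.0128,0],[-0.03,-0.0128,0],[0,0,0]], "rotation": [[0,0,0],[0,0,0],[0,0,0],[0,0,0],[0,0,0],[0,0,0],[0,0,0],[0,0,0],[0,0,0],[0,0,0]], "grip": [0.1,0.1,0.1,0.1,0.1,0.1,0.1,0.1,0.1,0.1]}}

```text
clock: 7.1
position: [439.0, -41.2, 97.5]
ee_rot: [0.878, -0.479, -0.0, -0.0]
contact_force: [0.1, -0.1, 0.3]
gripper_width: 20.6
```

Emit:
{"api": "play_rows", "payload": {"travel": [[0,0,0],[0,0,0],[0,0,0],[0,0,0],[0,0,0],[0,0,0],[0,0,0],[0,0,0],[0,0,0]], "rotation": [[0,0,-0.112],[0,0,-0.112],[0,0,-0.112],[0,0,-0.112],[0,0,-0.112],[0,0,-0.112],[0,0,-0.112],[0,0,0],[0,0,0]], "grip": [0.1,0.1,0.1,0.1,0.1,0.1,0.1,0.1,0.1]}}

```text
clock: 7.85
position: [439.8, -45.0, 97.3]
ee_rot: [0.994, -0.112, -0.0, 0.0]
contact_force: [-0.1, 0.3, -1.6]
gripper_width: 20.5
```

```bash
python3 - <<'E'
from h import *
st(); d=wrist(); cv2.imwrite('pics/w4.png',cv2.resize(d['image'],(800,600),interpolation=cv2.INTER_CUBIC))
E
```

```text
t 7.85 pos [439.8 -45.   97.3] psi -12.85 z [-0.001 -0.    -1.   ] F [-0.15  0.28 -1.63] w 20.511961729610594 q [ 0.27  0.2  -0.58 -0.   -0.79  1.08]
```

View pics/w4.png

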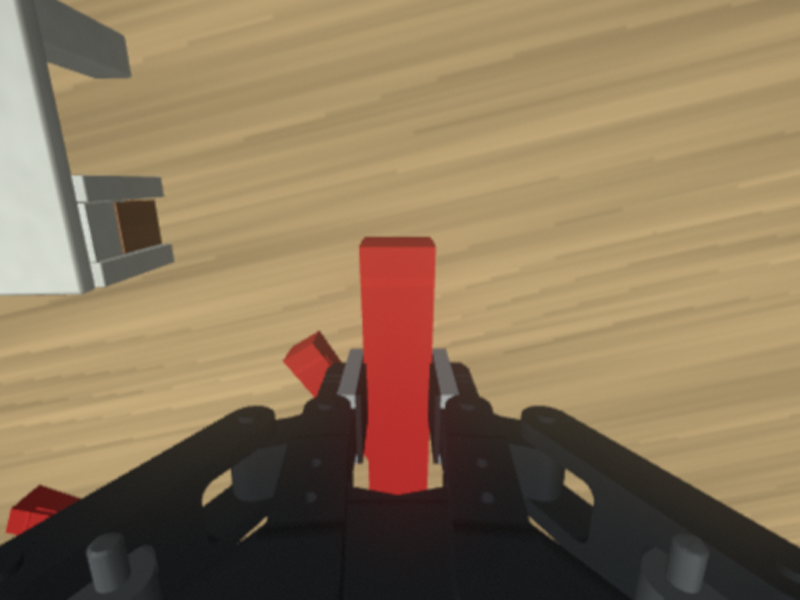

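The fork mouth is clearly visible at left. Cheeks end on the table near (163,187) and (172,253), with the brown end between them at (140,225). The wedge is held straight, butt at (397,240). I'll enlarge the fork.

```bash
python3 - <<'E'
from h import *
z=np.load('last_wrist.npz');cv2.imwrite('pics/c4.png',cv2.resize(z['image'][105:195,30:130],None,fx=6,fy=6,interpolation=cv2.INTER_CUBIC))
E
```

```text
(no output)
```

View pics/c4.png

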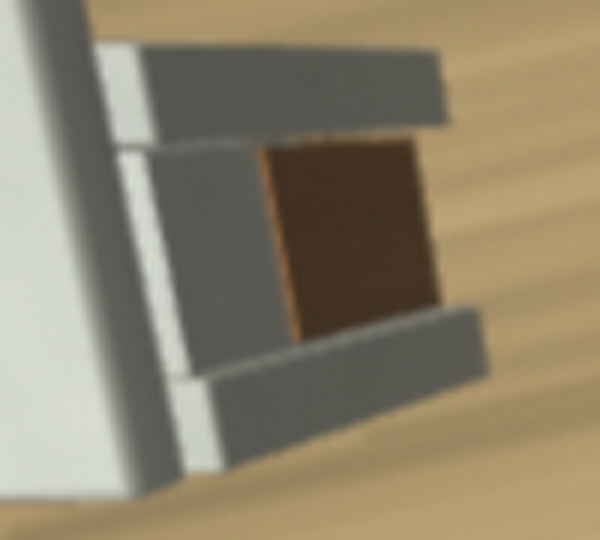

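Crop bottom corners of the cheeks: upper (437,50)–(448,124), lower (478,307)–(488,376). The desk-top corner is at (138,497).

```bash
python3 - <<'E'
from h import *
z=np.load('last_wrist.npz');d={k:z[k] for k in z}
f=lambda u,v,h:w(d,30+(u+.5)/6-.5,105+(v+.5)/6-.5,h)
P=np.array([f(437,50,0),f(448,124,0),f(478,307,0),f(488,376,0)])[:,:2]
print(P.round(1),np.linalg.norm(np.diff(P,axis=0),axis=1).round(1))
Y=np.array([-26,-14,14,26.])
n=np.polyfit(Y,P[:,0],1),np.polyfit(Y,P[:,1],1)
yl=np.array([n[0][0],n[1][0]]);o=np.array([n[0][1],n[1][1]]);print('yl',yl,'scale',np.linalg.norm(yl),'o',o)
yl/=np.linalg.norm(yl);xl=np.array([yl[1],-yl[0]]);print('ang x',np.degrees(np.arctan2(xl[1],xl[0])))
# cheek top corners (z<=76 unknown): depth pts on cheeks inner/out face
for uv in((300,90),(350,380),(60,300)):print(np.round(w(d,30+uv[0]/6,105+uv[1]/6),1))
c=f(138,497,76)[:2]-o;print('topcorner in leg',c@xl,c@yl)
# second angle estimate from top camera: desk top edges
t=np.load('last_top.npz');D={k:t[k] for k in t};im=t['image']
hs=cv2.cvtColor(im,cv2.COLOR_BGR2HSV)
m=((hs[...,1]<30)&(hs[...,2]>150)).astype('u1');m[:, :170]=0;m[:150]=0;m[225:]=0;m[:,270:]=0
cs=max(cv2.findContours(m,0,1)[0],key=cv2.contourArea);r=cv2.boxPoints(cv2.minAreaRect(cs))
Q=np.array([w(D,p[0],p[1],76)[:2] for p in r]);print(Q.round(1));
for i in range(4):
    e=Q[(i+1)%4]-Q[i];print(np.linalg.norm(e).round(1),np.degrees(np.arctan2(e[1],e[0])).round(2))
for q in Q: print('leg coords',((q-o)@xl).round(1),((q-o)@yl).round(1))
# wedge in hand: butt top corners, tool frame angle
k=lambda u,v,h:w(d,(u+.5)*.64-.5,(v+.5)*.64-.5,h)
print('wedge depth pts',np.round([w(d,397*.64,246*.64),w(d,397*.64,330*.64),w(d,397*.64,470*.64)],1), w(d,360*.64,239*.64,), )
s=st()
E
```

```text
[[540.3  77.7]
 [529.3  80.2]
 [501.   86.1]
 [489.9  88.6]] [11.2 28.9 11.4]
yl [-0.97804569  0.20882834] scale 1.0000913148339587 o [515.12432559  83.13982006]
ang x 77.94741837105953
[534.5  78.6  36.3]
[495.7  85.4  39.1]
[513.7  89.2  77.7]
topcorner in leg 3.2589142770192754 26.203912921984838
[[529.2 276.5]
 [655.6 254.6]
 [614.7  63.3]
 [489.5  89.2]]
128.3 -9.81
195.6 -102.07
127.9 168.3
191.4 78.01
leg coords 192.0 26.6
leg coords 197.0 -101.6
leg coords 1.4 -101.5
leg coords 0.6 26.4
wedge depth pts [[489.  -56.2 144.3]
 [462.5 -50.1 139. ]
 [405.2 -37.  129.1]] [477.20793973 -29.66459019  -0.88429413]
t 7.9 pos [439.8 -45.   97.3] psi -12.83 z [-0.001 -0.    -1.   ] F [-0.04  0.04 -0.4 ] w 20.21847149409088 q [ 0.27  0.2  -0.58 -0.   -0.79  1.08]
```

Fork origin is (515.1, 83.1) with axis at 77.95°. The cheek and top sizes agree with the description to within about 1–3 mm. Next I turn the wedge in line and move to the pre-insert position.

Emit:
{"api": "play_rows", "payload": {"travel": [[0,0,0],[0,0,0],[0,0,0],[0,0,0],[0,0,0],[0,0,0],[0,0,0],[0,0,0],[0,0,0],[0,0,0],[0,0,0],[0,0,0]], "rotation": [[0,0,0.12],[0,0,0.12],[0,0,0.12],[0,0,0.12],[0,0,0.12],[0,0,0.12],[0,0,0.12],[0,0,0.12],[0,0,0.12],[0,0,0.12],[0,0,0.12],[0,0,0.12]], "grip": [0.1,0.1,0.1,0.1,0.1,0.1,0.1,0.1,0.1,0.1,0.1,0.1]}}

```text
clock: 8.9
position: [440.0, -44.8, 97.5]
ee_rot: [-0.671, 0.741, 0.0, -0.0]
contact_force: [-0.1, 0.5, -0.3]
gripper_width: 20.4
```

Emit:
{"api": "play_rows", "payload": {"travel": [[0,0,0],[-0.0125,-0.0235,0],[-0.0125,-0.0235,0],[0,0,0.03],[0,0,0.03],[0,0,0.03],[0,0,0.015],[0,0,0],[0,0,0]], "rotation": [[0,0,0.117],[0,0,0],[0,0,0],[0,0,0],[0,0,0],[0,0,0],[0,0,0],[0,0,0],[0,0,0]], "grip": [0.1,0.1,0.1,0.1,0.1,0.1,0.1,0.1,0.1]}}

```text
clock: 9.65
position: [490.9, -30.2, -7.9]
ee_rot: [-0.63, 0.777, 0.0, -0.001]
contact_force: [0.2, 0.5, 0.1]
gripper_width: 20.5
```

```bash
python3 - <<'E'
from h import *
s=st(); R=Ro.from_quat(s['ee_rot']).as_matrix()
o=np.array([515.1,83.1]);a=np.radians(77.95);xl=np.array([np.cos(a),np.sin(a)]);yl=np.array([-xl[1],xl[0]])
g=s['position'][:2]-o; print('leg coords of TCP',g@xl,g@yl)
d=wrist(); e=grab('side')
A=cv2.resize(d['image'][120:320,150:350],(400,400),interpolation=cv2.INTER_CUBIC)
B=cv2.resize(e['image'][150:250,240:340],(400,400),interpolation=cv2.INTER_CUBIC)
cv2.imwrite('pics/p5.png',np.hstack([A,B]))
E
```

```text
t 9.65 pos [490.9 -30.2  -7.9] psi -101.92 z [-0.002 -0.001 -1.   ] F [0.21 0.51 0.07] w 20.531230827182508 q [ 0.27  0.44 -0.57  0.   -0.56 -0.48]
leg coords of TCP -115.81217919888716 -0.017170461870558925
```

View pics/p5.png

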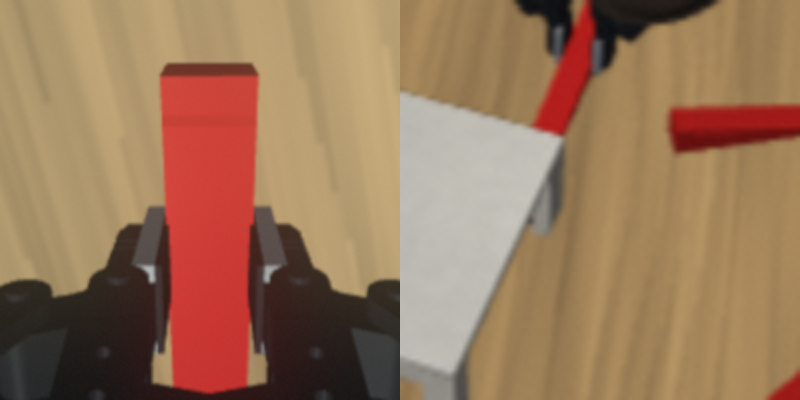

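The wedge is held straight and centred in the jaws, butt edge at crop y≈75. In the side view it points at the desk's fork corner. I'll lower it to just above the table and check the butt distance.

Emit:
{"api": "play_rows", "payload": {"travel": [[0,0,0.007],[0,0,0.0055],[0,0,0],[0,0,0]], "rotation": [[0,0,0],[0,0,0],[0,0,0],[0,0,0]], "grip": [0.1,0.1,0.1,0.1]}}

```text
clock: 10.08
position: [491.1, -29.9, -19.9]
ee_rot: [-0.63, 0.776, 0.0, -0.0]
contact_force: [-0.8, -0.2, -1.3]
gripper_width: 20.6
```

```bash
python3 - <<'E'
from h import *
z=np.load('last_wrist.npz');d={k:z[k] for k in z}
o=np.array([515.1,83.1]);a=np.radians(77.95);xl=np.array([np.cos(a),np.sin(a)]);yl=np.array([-xl[1],xl[0]])
for h in (37,38,39):
  for u,v in((230.5,157.5),(279,157.5)):
    p=w(d,u-.25,v-.25,h)[:2]-o; print(h,(p@xl).round(1),(p@yl).round(1))
for v in(160,170,190):print(w(d,255,v).round(1))
for u,v,h in((235.5,295,22),(274,295,22)):
    p=w(d,u,v,None); p2=p[:2]-o; print(p.round(1),(p2@xl).round(1),(p2@yl).round(1))
st()
E
```

```text
37 -165.2 -11.7
37 -165.3 10.1
38 -165.4 -11.6
38 -165.4 10.0
39 -165.5 -11.6
39 -165.6 9.9
[481.4 -77.5  37.8]
[482.3 -73.   37.6]
[484.4 -63.2  35.4]
[508.9  -1.3  24.3] -83.8 -11.5
[487.2   3.   24.7] -84.1 10.6
t 10.0833 pos [491.1 -29.9 -19.9] psi -101.87 z [-0. -0. -1.] F [-0.78 -0.24 -1.32] w 20.55785573076881 q [ 0.27  0.46 -0.58 -0.   -0.53 -0.48]
```

Emit:
{"api": "play_rows", "payload": {"travel": [[0,0.0006,0.0015],[-0.008,0,0],[-0.008,0,0],[-0.008,0,0],[-0.008,0,0],[-0.006,0,0],[0,0,0],[0,0,0]], "rotation": [[0,0,0],[0,0,0],[0,0,0],[0,0,0],[0,0,0],[0,0,0],[0,0,0],[0,0,0]], "grip": [0.1,0.1,0.1,0.1,0.1,0.1,0.1,0.1]}}

```text
clock: 10.75
position: [498.5, 8.0, -21.4]
ee_rot: [-0.631, 0.776, 0.0, -0.0]
contact_force: [-0.3, -0.2, 0.1]
gripper_width: 20.5
```

Emit:
{"api": "play_rows", "payload": {"travel": [[-0.005,0,0],[-0.0055,0,0],[0,0,0.0005],[0,0,0]], "rotation": [[0,0,0],[0,0,0],[0,0,0],[0,0,0]], "grip": [0.1,0.1,0.1,0.1]}}

```text
clock: 11.08
position: [500.7, 17.9, -21.9]
ee_rot: [-0.63, 0.776, -0.0, 0.0]
contact_force: [0.1, 0.0, -0.2]
gripper_width: 20.8
```

No contact force during insertion. I'll release, then rise.

Emit:
{"api": "play_rows", "payload": {"travel": [[0,0,0],[0,0,0],[0,0,0],[0,0,0],[0,0,0],[0,0,0],[0,0,-0.02],[0,0,-0.03],[0.02,0,-0.03],[0.04,0,-0.01],[0.03,0,0],[0,0,0]], "rotation": [[0,0,0],[0,0,0],[0,0,0],[0,0,0],[0,0,0],[0,0,0],[0,0,0],[0,0,0],[0,0,0],[0,0,0],[0,0,0],[0,0,0]], "grip": [0.5,0.5,0.5,0.5,0.5,0.5,0.5,0.5,0.5,0,0,0]}}

```text
clock: 12.08
position: [480.7, -73.5, 69.0]
ee_rot: [-0.628, 0.778, -0.0, 0.0]
contact_force: [0.4, -0.3, -0.7]
gripper_width: 6.5
```

```bash
python3 - <<'E'
from h import *
st(); d=wrist(); e=grab('side')
A=cv2.resize(d['image'],(533,400),interpolation=cv2.INTER_CUBIC)
B=cv2.resize(e['image'][150:250,260:326],(264,400),interpolation=cv2.INTER_CUBIC)
cv2.imwrite('pics/p6.png',np.hstack([A,B]))
e=grab('top');im=e['image'];hs=cv2.cvtColor(im,cv2.COLOR_BGR2HSV)
cv2.imwrite('pics/t6.png',cv2.resize(im[170:290,200:360],(800,600),interpolation=cv2.INTER_CUBIC))
E
```

```text
t 12.0833 pos [480.7 -73.5  69. ] psi -102.13 z [ 0.001  0.    -1.   ] F [ 0.43 -0.31 -0.7 ] w 6.501318466745671 q [ 0.18  0.31 -0.51 -0.   -0.75 -0.39]
```

View pics/p6.png

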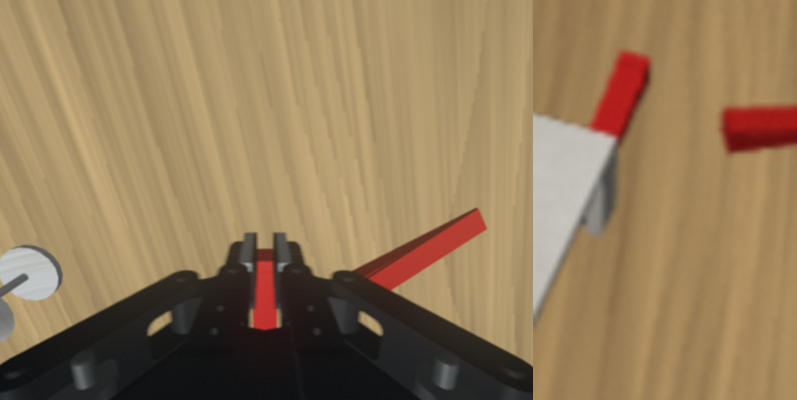

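The wedge lies in the fork in line, butt at wrist crop (264,250), free of the fingers. Neighbours are undisturbed. I'll lower the shut fingers behind the butt.

Emit:
{"api": "play_rows", "payload": {"travel": [[0,0,0.03],[0,0,0.03],[0,0,0.022],[0,0,0.0095],[0,0,0],[0,0,0]], "rotation": [[0,0,0],[0,0,0],[0,0,0],[0,0,0],[0,0,0],[0,0,0]], "grip": [0,0,0,0,0,0]}}

```text
clock: 12.73
position: [482.8, -69.4, -23.3]
ee_rot: [-0.631, 0.776, -0.0, 0.0]
contact_force: [0.2, 1.3, 0.1]
gripper_width: 0.4
```

```bash
cat >> h.py <<'E'
o=np.array([515.1,83.1]);a_=np.radians(77.95);xl=np.array([np.cos(a_),np.sin(a_)]);yl=np.array([-xl[1],xl[0]])
E
python3 - <<'E'
from h import *
s=st();g=s['position'][:2]-o;print(g@xl,g@yl); d=wrist()
cv2.imwrite('pics/p7.png',cv2.resize(d['image'][100:300,150:350],(600,600),interpolation=cv2.INTER_CUBIC))
E
```

```text
t 12.7333 pos [482.8 -69.4 -23.3] psi -101.73 z [ 0. -0. -1.] F [0.25 1.35 0.07] w 0.3737567445062941 q [ 0.19  0.47 -0.59  0.   -0.51 -0.4 ]
-155.8436959537236 -0.23709576473041052
```

View pics/p7.png

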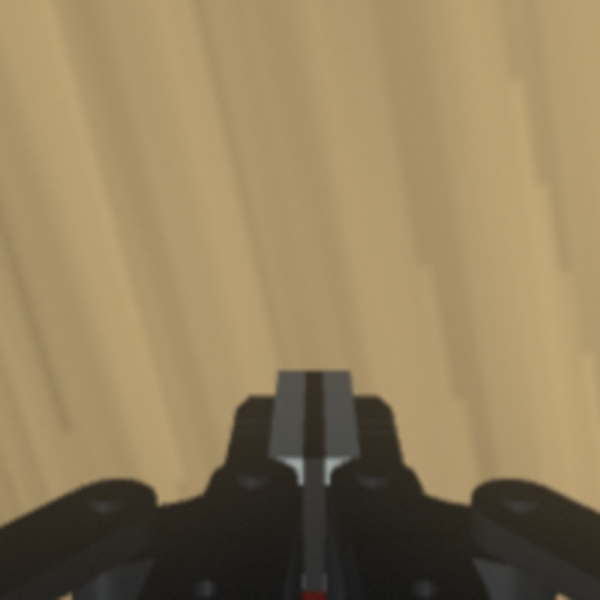

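The shut fingers stand behind the butt in line. I'll advance gently; the wedge cannot bind before about 40 mm.

Emit:
{"api": "play_rows", "payload": {"travel": [[-0.005,0,0],[-0.005,0,0],[-0.005,0,0],[-0.005,0,0],[-0.003,0,0],[-0.002,0,0],[-0.002,0,0],[-0.002,0,0],[-0.002,0,0],[-0.002,0,0],[-0.002,0,0],[-0.002,0,0]], "rotation": [[0,0,0],[0,0,0],[0,0,0],[0,0,0],[0,0,0],[0,0,0],[0,0,0],[0,0,0],[0,0,0],[0,0,0],[0,0,0],[0,0,0]], "grip": [0,0,0,0,0,0,0,0,0,0,0,0]}}

```text
clock: 13.78
position: [489.6, -34.2, -23.4]
ee_rot: [-0.63, 0.776, 0.0, -0.0]
contact_force: [0.1, -0.1, 0.8]
gripper_width: -0.1
```

Emit:
{"api": "play_rows", "payload": {"travel": [[-0.0015,0,0],[-0.0015,0,0],[0,0,0]], "rotation": [[0,0,0],[0,0,0],[0,0,0]], "grip": [0,0,0]}}

```text
clock: 14.03
position: [490.5, -31.0, -23.4]
ee_rot: [-0.63, 0.776, -0.0, 0.0]
contact_force: [-0.6, 0.3, 0.7]
gripper_width: -0.1
```

No resistance yet. The saved fork view (c4) shows the brown end's lower edge, so I can estimate where the wedge should bind.

```bash
python3 - <<'E'
from h import *
z=np.load('last_wrist.npz');K=z['camera_matrix'];he=z['hand_eye']
T=np.eye(4);T[:3,:3]=Ro.from_quat([0.994,-0.1118,-.0005,.0003]).as_matrix();T[:3,3]=[439.8,-45,97.3]
M=np.linalg.inv(T@he)
def pr(x,y,h):
    X=np.r_[o+x*xl+y*yl,h];c=K@(M[:3,:3]@X+M[:3,3]);c=c[:2]/c[2];return ((c-[30,105])+.5)*6-.5
print('check mouth inner',pr(0,-14,0),pr(0,14,0))
for h in(6,7,8,9,10,11,12,13,14):print(h,pr(1,-13,h).round(0),pr(1,0,h).round(0),'stop tip',round((h-3)/.16154+1,1))
im=cv2.imread('pics/c4.png')
for v in(180,215,250):print(v,[tuple(im[v,u]) for u in range(405,455,5)])
E
```

```text
check mouth inner [450.92201776 123.25024387] [478.87724486 300.79493047]
6 [425. 131.] [439. 217.] stop tip 19.6
7 [421. 132.] [435. 217.] stop tip 25.8
8 [418. 132.] [432. 218.] stop tip 32.0
9 [414. 132.] [428. 218.] stop tip 38.1
10 [411. 132.] [425. 219.] stop tip 44.3
11 [407. 133.] [421. 220.] stop tip 50.5
12 [403. 133.] [418. 220.] stop tip 56.7
13 [400. 133.] [414. 221.] stop tip 62.9
14 [396. 133.] [410. 221.] stop tip 69.1
180 [(np.uint8(34), np.uint8(51), np.uint8(68)), (np.uint8(34), np.uint8(50), np.uint8(68)), (np.uint8(42), np.uint8(62), np.uint8(80)), (np.uint8(67), np.uint8(95), np.uint8(114)), (np.uint8(95), np.uint8(132), np.uint8(153)), (np.uint8(108), np.uint8(150), np.uint8(173)), (np.uint8(108), np.uint8(149), np.uint8(172)), (np.uint8(108), np.uint8(149), np.uint8(173)), (np.uint8(107), np.uint8(148), np.uint8(171)), (np.uint8(107), np.uint8(148), np.uint8(171))]
215 [(np.uint8(34), np.uint8(51), np.uint8(66)), (np.uint8(33), np.uint8(50), np.uint8(66)), (np.uint8(33), np.uint8(50), np.uint8(66)), (np.uint8(41), np.uint8(61), np.uint8(78)), (np.uint8(65), np.uint8(93), np.uint8(113)), (np.uint8(96), np.uint8(135), np.uint8(158)), (np.uint8(115), np.uint8(160), np.uint8(185)), (np.uint8(118), np.uint8(163), np.uint8(188)), (np.uint8(117), np.uint8(162), np.uint8(187)), (np.uint8(117), np.uint8(162), np.uint8(187))]
250 [(np.uint8(36), np.uint8(53), np.uint8(69)), (np.uint8(34), np.uint8(51), np.uint8(68)), (np.uint8(35), np.uint8(51), np.uint8(68)), (np.uint8(34), np.uint8(51), np.uint8(68)), (np.uint8(39), np.uint8(58), np.uint8(76)), (np.uint8(57), np.uint8(82), np.uint8(101)), (np.uint8(83), np.uint8(117), np.uint8(138)), (np.uint8(102), np.uint8(142), np.uint8(165)), (np.uint8(107), np.uint8(149), np.uint8(172)), (np.uint8(107), np.uint8(149), np.uint8(172))]
```

The edge near 426 px puts the underside at about 9.5 mm, so the stop should come at a tip depth of about 41 ± 6 mm. I'll advance to about 31 mm, then feel.

Emit:
{"api": "play_rows", "payload": {"travel": [[-0.0015,0,0],[-0.0015,0,0],[-0.001,0,0],[-0.001,0,0],[-0.001,0,0],[-0.001,0,0],[0,0,0]], "rotation": [[0,0,0],[0,0,0],[0,0,0],[0,0,0],[0,0,0],[0,0,0],[0,0,0]], "grip": [0,0,0,0,0,0,0]}}

```text
clock: 14.62
position: [491.8, -24.2, -23.4]
ee_rot: [-0.63, 0.776, 0.0, 0.0]
contact_force: [-0.4, 0.1, 0.3]
gripper_width: 0.0
```

Emit:
{"api": "play_rows", "payload": {"travel": [[-0.001,0,0],[-0.001,0,0],[0,0,0]], "rotation": [[0,0,0],[0,0,0],[0,0,0]], "grip": [0,0,0]}}

```text
clock: 14.87
position: [492.2, -22.3, -23.4]
ee_rot: [-0.63, 0.776, 0.0, 0.0]
contact_force: [-0.2, 0.0, 0.3]
gripper_width: 0.1
```

Emit:
{"api": "play_rows", "payload": {"travel": [[-0.001,0,0],[-0.001,0,0],[0,0,0]], "rotation": [[0,0,0],[0,0,0],[0,0,0]], "grip": [0,0,0]}}

```text
clock: 15.12
position: [492.7, -20.4, -23.4]
ee_rot: [-0.63, 0.776, -0.0, 0.0]
contact_force: [0.2, -0.7, -0.2]
gripper_width: 0.2
```

Emit:
{"api": "play_rows", "payload": {"travel": [[-0.001,0,0],[-0.001,0,0],[0,0,0]], "rotation": [[0,0,0],[0,0,0],[0,0,0]], "grip": [0,0,0]}}

```text
clock: 15.37
position: [493.1, -18.4, -23.4]
ee_rot: [-0.63, 0.776, -0.0, 0.0]
contact_force: [0.2, -0.4, -0.1]
gripper_width: 0.1
```

Emit:
{"api": "play_rows", "payload": {"travel": [[-0.001,0,0],[-0.001,0,0],[0,0,0]], "rotation": [[0,0,0],[0,0,0],[0,0,0]], "grip": [0,0,0]}}

```text
clock: 15.62
position: [493.3, -16.6, -23.4]
ee_rot: [-0.63, 0.776, 0.0, -0.0]
contact_force: [-1.4, -0.6, 0.3]
gripper_width: -0.2
```

Emit:
{"api": "play_rows", "payload": {"travel": [[-0.001,0,0],[-0.0005,0,0],[0,0,0]], "rotation": [[0,0,0],[0,0,0],[0,0,0]], "grip": [0,0,0]}}

```text
clock: 15.87
position: [492.9, -15.9, -23.4]
ee_rot: [-0.63, 0.776, 0.0, -0.001]
contact_force: [-0.7, -5.5, 2.1]
gripper_width: 0.2
```

Resistance at 5.5 N with the tip around 39–40 mm, matching the camera estimate. I'll push in small steps toward 12 N.

Emit:
{"api": "play_rows", "payload": {"travel": [[-0.0005,0,0],[-0.0003,0,0],[0,0,0]], "rotation": [[0,0,0],[0,0,0],[0,0,0]], "grip": [0,0,0]}}

```text
clock: 16.12
position: [492.8, -15.6, -23.4]
ee_rot: [-0.63, 0.777, 0.0, -0.001]
contact_force: [-0.3, -7.6, 2.9]
gripper_width: 0.0
```

Emit:
{"api": "play_rows", "payload": {"travel": [[-0.0005,0,0],[-0.0005,0,0],[0,0,0]], "rotation": [[0,0,0],[0,0,0],[0,0,0]], "grip": [0,0,0]}}

```text
clock: 16.37
position: [492.4, -15.2, -23.5]
ee_rot: [-0.63, 0.777, 0.0, -0.002]
contact_force: [-0.6, -10.2, 2.7]
gripper_width: 0.5
```

Emit:
{"api": "play_rows", "payload": {"travel": [[-0.0005,0,0],[-0.0005,0,0],[0,0,0],[0,0,0]], "rotation": [[0,0,0],[0,0,0],[0,0,0],[0,0,0]], "grip": [0,0,0,0]}}

```text
clock: 16.7
position: [492.1, -14.9, -23.5]
ee_rot: [-0.63, 0.777, 0.0, -0.003]
contact_force: [-1.5, -13.7, 3.5]
gripper_width: -0.1
```

13.7 N and the wedge has stopped. I'll back off straight, rise clear and inspect.

Emit:
{"api": "play_rows", "payload": {"travel": [[0.002,0,0],[0.004,0,0],[0.01,0,0],[0.015,0,0],[0,0,-0.03],[0,0,-0.04],[0,0,-0.04],[0.03,0,-0.03],[0.03,0,0],[0,0,0]], "rotation": [[0,0,0],[0,0,0],[0,0,0],[0,0,0],[0,0,0],[0,0,0],[0,0,0],[0,0,0],[0,0,0],[0,0,0]], "grip": [0,0,0,0,0,0,0,0,0,0]}}

```text
clock: 17.53
position: [475.9, -103.5, 118.4]
ee_rot: [-0.629, 0.777, -0.001, 0.002]
contact_force: [-0.8, 0.5, -0.9]
gripper_width: -0.1
```

```bash
python3 - <<'E'
from h import *
st(); e=grab('side'); t=grab('top')
B=cv2.resize(e['image'][120:270,230:330],(400,600),interpolation=cv2.INTER_CUBIC)
A=cv2.resize(t['image'][140:260,190:270],(400,600),interpolation=cv2.INTER_CUBIC)
cv2.imwrite('pics/p8.png',np.hstack([A,B]))
E
```

```text
t 17.5333 pos [ 475.9 -103.5  118.4] psi -102.04 z [ 0.005  0.001 -1.   ] F [-0.79  0.51 -0.93] w -0.05615269654303345 q [ 0.12  0.24 -0.45 -0.   -0.87 -0.33]
```

View pics/p8.png

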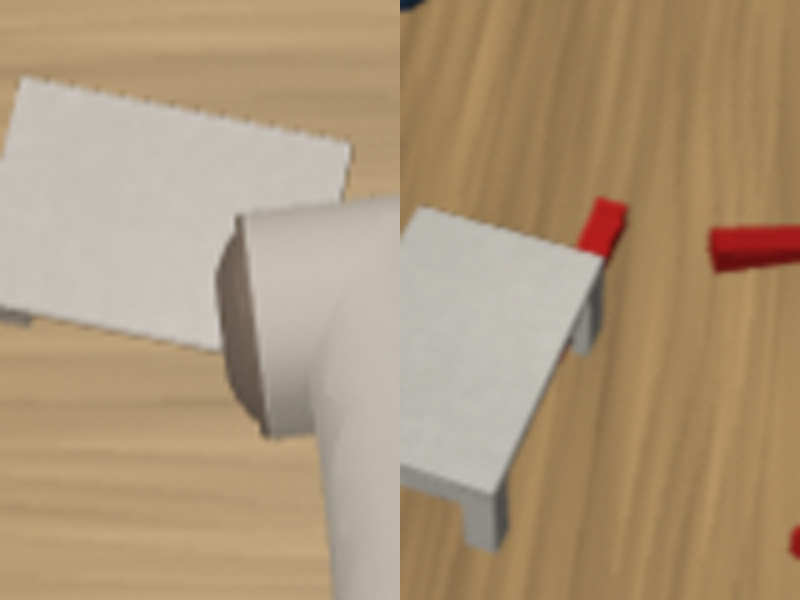

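The side view shows the wedge in line with the fork, butt at (605,220), a sliver of red showing behind the leg at (565,350). The fingers are clear. Handing in.

```bash
python3 -c "
from h import *
print(workorder.job_done()); st()"
```

```text
the job is handed in; nothing more can be done
None
the job is handed in; nothing more can be done
```

The red wedge is in the fork and pushed tight under the brown end. I handed the job in at about 17.5 s on the robot's clock.

- **Placing:** I took the rightmost wedge and laid it flat in the fork with its thin end about 13 mm in. I let go, then pushed the thick end with shut fingers in small steps. The wedge stopped with its thin end about 40 mm in, close to the 41 mm I had estimated from the camera image.
- **Final push:** it ended at 13.7 N, inside the 10–15 N range.
- **Last checks:** the side view shows the wedge in line with the fork, a sliver of its thin end behind the leg, and the gripper clear of it. My moves stayed clear of the chair, bowl and lamp, but I did not re-measure them at the end.
- **Not checked:** I could not measure how hard the leg bears on the wedge after release; that it is tight rests on the push force. The arm hid the fork in the last top view.
- **What disagreed:** the real fingertips ended about 27 mm short of the stated TCP, so the first close missed above the wedge. I found this in the depth image, corrected for it and gripped it on the second try.

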